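# Pop the battery hatch of the gate opener and press its reset button

## Task

Press the white battery hatch of the grey gate-opener box in at its orange mark with your fingertips until the latch lets go, then take your hand off and see that the hatch springs up and stays open by itself for a good second, without pushing it back down. Then press the green reset button inside all the way down with your fingertips, keep it down for a full second and let go, leaving the hatch standing open. Touch and press only: do not pick up, tip or shift the box or the things standing round it.

Things in the scene. Friction and masses are not known exactly. Their poses are not given: they have to be found in the camera images.
- control_box: Grey gate-opener box, loose, 2.2 kg, rim 65 mm high. Origin on its underside: it spans x -90 to +100 mm, y -75 to +75 mm (20 mm ears at the hinge end to y +-95). z up, x from the hatch's press edge to its hinge. Stub aerial (16 mm thick, top 115 mm high) at x +85. Under the hatch a well, x -80 to +44, y +-57, floor 28 mm high; batteries lie at its hinge end, tops 45 mm high.
- hatch (a joint): Hinge angle of the white hatch (rad): 0 latched, negative when pressed in (stop -0.06), about 1.75 popped open, leaning slightly back past upright, 185 mm high. Pressing takes about 4 N at the orange mark; some 3 mm in (stop at 5.4 mm) the latch lets go, and once the finger leaves a damped spring opens the hatch in about 1.5 s. It does not latch again, and cannot be pulled open while latched.
- hatch_press (a point): Centre of the orange press mark (34 by 46 mm) on the hatch's top, moves with it; latched: box x -50, y 0, z 73 mm. The hatch is a white plate 117 mm (x) by 108 mm (y) by 10 mm, 8 mm proud of the rim, from the hinge to its free edge at box x -77 mm; the mark is 90 mm from the hinge axis, 27 mm from the free edge.
- hatch_hinge (a point): Middle of the hatch's hinge axis, at box x = +40, y = 0, z = 68 mm; the axis runs along the box's y.
- reset_button (a joint): Travel of the green reset button (m): 0 up, 0.006 fully down; it springs back. Moves straight down; fully down takes about 5 N.
- reset_button_top (a point): Centre of the top face of the green reset button, 30 mm in diameter on a black round housing of 47 mm or less; at box x = -35, y = 0, z = 50 mm when up (15 mm below the rim, hidden until the hatch is open).
- mason_jar: Glass jar with a closed steel lid, 84 mm diameter, 135 mm high, 0.45 kg, loose, upright beside the box. Origin at the centre of its underside.
- garden_fork: Stainless steel three-tined hand fork with a wooden handle, 264 mm long, 78 mm wide at the tines, under 30 mm high, lying loose beside the box. Origin under its middle; x towards the tines.
- spare_cells: Black and copper spare battery pack, 55 by 34 by 30 mm, loose beside the box. Origin at the centre of its underside.
- pot_tower: Nested tower of brown plastic pots, 122 mm diameter, 183 mm high, loose. Origin at the centre of its underside.
- oil_bottle: Amber bottle, 64 mm diameter, 170 mm high, loose, upright. Origin at the centre of its underside.
- kneeling_block: Teal hard silicone kneeling block, 300 (x) by 160 (y) by 40 mm, lying loose at the robot's right. Origin at the centre of its underside.
There are look-alikes about, which are no part of the job. Leave any blue look-alike of the oil_bottle alone.

How it is judged (in metres and radians):
On the way, in this order (a step that is already met when the one before it is completed fails the run):
1. the shut hatch is pressed in with the fingertips (at least 0.02 rad) (value of joint hatch below -0.02 rad and contact force between the fingers and control_box above 0.5 N), for 0.02 s.
2. the hatch has popped and stands open (over 1.4 rad) for 0.8 s with the fingers off the box (value of joint hatch above 1.4 rad and contact force between the fingers and control_box below 0.2 N), for 0.8 s.
3. the reset button is held fully down (over 4.5 mm) with the fingertips for 0.7 s, the hatch still open (value of joint reset_button above 0.0045 m and value of joint hatch above 1.4 rad and contact force between the fingers and control_box above 0.5 N), for 0.7 s.
At the end, for the whole second after the job is handed in: The hatch stands open by itself (over 1.4 rad, at rest), the reset button is up again (under 1.5 mm down), the box is within 25 mm of where it stood and level, and every other loose thing is within 30 mm of where it stood and not tipped (value of joint hatch above 1.4 rad and velocity of joint hatch below 0.1 rad/s and value of joint reset_button below 0.0015 m and distance of control_box from where it was at the start of the episode below 0.025 m and angle between control_box's own z axis and vertical below 0.05 rad and distance of each of mason_jar, garden_fork, spare_cells, pot_tower, oil_bottle, kneeling_block from where it was at the start of the episode below 0.03 m and angle between each of mason_jar, garden_fork, spare_cells, pot_tower, oil_bottle, kneeling_block's own z axis and vertical below 0.15 rad); the robot touches nothing.
It fails at once if the popped hatch is pushed back down (value of joint hatch between 0.12 and 1.35 rad and velocity of joint hatch below -0.2 rad/s).
It fails at once if the box is lifted, tipped or shifted (over 10 mm up, 0.1 rad, 30 mm) (height (world z) of control_box above 0.01 m or angle between control_box's own z axis and vertical above 0.1 rad or distance of control_box from where it was at the start of the episode above 0.03 m).
It fails at once if a bystander is lifted over 15 mm, shifted over 30 mm or tipped over 0.3 rad (height (world z) of any of mason_jar, garden_fork, spare_cells, pot_tower, oil_bottle, kneeling_block above 0.015 m or distance of any of mason_jar, garden_fork, spare_cells, pot_tower, oil_bottle, kneeling_block from where it was at the start of the episode above 0.03 m or angle between any of mason_jar, garden_fork, spare_cells, pot_tower, oil_bottle, kneeling_block's own z axis and vertical above 0.3 rad).
It also fails if it takes over 48 s, if anything falls off the work surface, if the arm or the gripper's body presses on something with over 40 N, if the wrist force passes 120 N, or if a joint passes its speed limit or range.

## Robot

A 7-joint arm with a two-finger parallel gripper is mounted at the origin on the work surface. World frame = base frame: x ahead of the robot, y to its left, z up, the work surface at z = 0. Lengths are in mm, angles in rad, forces in N, time in s.
With the tool pointing down it reaches from about 400 to 875 mm from the base axis. Payload 4.4 kg.
Tool frame: the origin (TCP) lies between the finger pads; the fingertips stand ctrl.tip_reach ahead of it and the grasp point (between the pads) lies 8 mm behind it (ctrl.tip_reach is the distance from the TCP to the fingertips, in mm); z points along the fingers, y is the direction in which the jaws open and shut (so a half turn about z gives the same grasp; the last joint's range is limited). The gripper opens to 85 mm and grips with 20 to 120 N. Pads are 22 mm wide; open, the fingers measure 114 mm over their backs; the gripper's body (76 mm by 85 mm) begins 54 mm behind the grasp point. The pads swing forward as they close: fully open they stand 13 mm farther back than shut.
Start: joints at [-1.216, 0.628, 0.038, 1.517, -0.027, 0.996, -0.02], TCP at [265.498, 593.32, 242.313] pointing down, gripper open.
Joint ranges: [-3.06, 3.06], [-0.37, 2.12], [-1.25, 1.32], [0.18, 2.47], [-1.1, 4.24], [0.23, 1.98], [-2.94, 2.94]. Speed limits (rad/s): [2.57, 2.57, 3.14, 3.14, 3.14, 3.14, 3.14].

## Interface

Orientations are given as [roll, pitch, yaw] about the fixed x, y, z axes, in that order (R = Rz(yaw) Ry(pitch) Rx(roll)).
In Python, from cell import status, viewer, order, ctrl gives the robot as it stands.
- The arm moves only by the tool play_rows, never from a script. Its argument "series" is a list of rows, each a list of 5 numbers: the shift along the tool's x, y, z in cm, then the turn about the tool's z in degrees, then the closure, from 0 (fully open) to 1 (shut). In form: [[x, y, z, yaw, gripper], ...]. A call has 1 to 8 rows; each row is the pose to reach, as a shift and turn from the pose commanded when the call began, along the tool's axes at that moment; what a row does not reach only later rows make up. A row lasts 1/10 s, in which the tool goes at most 50 mm and 8.59 degrees, less where a joint would pass 70% of its speed; a pose out of reach is approached as far as the arm can. A call with a gripper value outside its range is refused whole. The fingers move at their own pace and stop on an object; the grip force is fixed at half the most. Time passes only in rows, so rows that repeat a pose let the fingers close. It gives the time, the measured TCP pose, the force and the opening at its end, in the units of the state.
- status.read_state(): the state, without advancing time (a new reading comes with each control period).
- viewer.get_image(name): name is "scene" or "top" or "wrist"; returns a dict with "img" (384x512x3 uint8, red, green, blue), "vfov" (degrees; the focal length in pixels is half the picture's height over the tangent of half this angle, whatever the lens; pixels are square), "cx", "cy" (the principal point, pixels), "rvec" (rotation vector, rad) and "tvec" (3), from world to camera coordinates, as OpenCV has them; the wrist camera has in their place "tool_from_camera" (4x4, takes a point from camera to tool coordinates, whose origin is the TCP and whose axes are the flange's). Camera axes: x right, y down, z forward; pixel columns grow to the right and rows downward; lengths in mm; the calibration is good to about 2 mm. A picture is of the moment at which its call begins: read the wrist's pose just before it. There is no depth.
- order.finish_job(): hands the job in, once; it reports no verdict.
The state is a dict: "clock": time; "qpos": joint angles; "qd": joint speeds; "tau": joint torques, N m; "eef_pos": TCP position; "tool_rot": TCP orientation; "force": force on the tool from outside, world axes, zero at the start; "torque": the same for the moment, N m; "width": finger opening in mm.
Only numpy, scipy, OpenCV 4.12 (cv2) and the standard library are available. Lean on these libraries where they do the work, as an engineer would, in place of code of your own. Each camera call takes 0.05 s, during which the arm holds its last target. There are 200 camera calls.

## Working session

There is one attempt and no reset: what is moved stays moved. The work goes in short steps, Python scripts to look and compute and a tool call to move; the robot and the scene stay as the last step left them, time stands still between calls to the robot, and variables do not carry over. Pictures are saved under pics/ and viewed, about 8 in all and at most 12, crops included, and the job is handed in when it is done.

Besides the shell and the picture viewer there is one more tool, called after "Request:" as name([rows], argument=value, ...), one row to a line, values as JSON. play_rows: Moves the arm, as the interface text tells. Its arguments: {"type":"object","properties":{"series":{"type":"array","items":{"type":"array","items":{"type":"number"}}}},"required":["series"]}

```bash
mkdir -p pics
python3 - <<'E'
from cell import status, viewer, ctrl
import cv2
s=status.read_state(); print(s, ctrl.tip_reach)
for n in("scene","top"):
    d=viewer.get_image(n); print(n,{k:v for k,v in d.items() if k!="img"})
    cv2.imwrite(f"pics/{n}0.png",d["img"][:,:,::-1])
E
```

```text
{'clock': 0.0, 'qpos': array([-1.21581895,  0.62936013,  0.03842975,  1.51838462, -0.02700629,
        0.9962843 , -0.01997112]), 'qd': array([ 1.98106237e-03,  1.55268036e-03,  1.18117079e-03, -1.46775271e-06,
       -7.72188816e-04, -3.72533951e-04, -1.80628589e-03]), 'tau': array([ 3.88884891e-04, -5.63403511e+01,  1.22620605e+00, -1.93445992e+01,
        1.10840620e-02,  1.08300606e-02, -6.90505615e-06]), 'eef_pos': array([265.22195621, 592.75989212, 241.37445494]), 'tool_rot': array([-3.13967390e+00,  1.38742271e-05,  2.72085024e+00]), 'force': array([-0.51371266, -0.77966234, -0.32971442]), 'torque': array([ 0.07961205,  0.04178904, -0.02722327]), 'width': 85.41123393113185} 11.0
scene {'vfov': 42.926171420571386, 'cx': 265.3669638001577, 'cy': 187.48719372782702, 'rvec': array([ 1.26356144,  2.45402249, -0.75557951]), 'tvec': array([ 362.30775707, -305.62672085, 1806.1078945 ])}
top {'vfov': 57.411866142595755, 'cx': 248.9868146983665, 'cy': 189.56242646298818, 'rvec': array([ 2.18303067, -2.17762877,  0.10078662]), 'tvec': array([ -27.89198406,  529.08023855, 1360.82434786])}
```

View pics/top0.png

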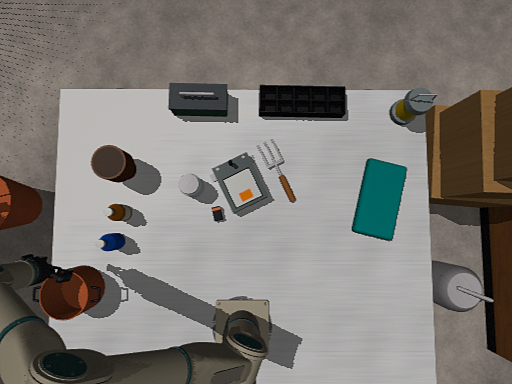

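View pics/scene0.png

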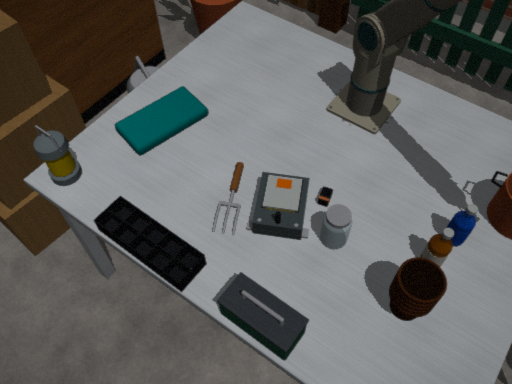

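The top view shows the box at about (241,183), with its orange mark at (246,195) and hinge end away from the robot. The jar is at (191,185), the cells at (217,213) and the fork at (277,170). Next I'll measure the mark and hatch in both views.

```bash
cat > h.py <<'E'
import numpy as np, cv2
from cell import status, viewer, ctrl
from scipy.spatial.transform import Rotation as R
def K(d):
    h=d["img"].shape[0]; f=h/2/np.tan(np.radians(d["vfov"])/2)
    return np.array([[f,0,d["cx"]],[0,f,d["cy"]],[0,0,1]])
def ext(d,s=None):
    if "rvec" in d: return cv2.Rodrigues(d["rvec"])[0],np.asarray(d["tvec"],float)
    T=np.eye(4);T[:3,:3]=R.from_euler("xyz",s["tool_rot"]).as_matrix();T[:3,3]=s["eef_pos"]
    M=np.linalg.inv(T@d["tool_from_camera"]); return M[:3,:3],M[:3,3]
def back(d,uv,z,s=None):
    Rm,t=ext(d,s); c=-Rm.T@t; r=Rm.T@np.linalg.inv(K(d))@[*uv,1]
    return c+r*(z-c[2])/r[2]
def proj(d,P,s=None):
    Rm,t=ext(d,s); return cv2.projectPoints(np.asarray(P,float).reshape(-1,1,3),cv2.Rodrigues(Rm)[0],t,K(d),None)[0][:,0]
def box2w(p,P):
    P=np.asarray(P,float).reshape(-1,3);c,s=np.cos(p[2]),np.sin(p[2])
    return np.c_[p[0]+c*P[:,0]-s*P[:,1],p[1]+s*P[:,0]+c*P[:,1],P[:,2]]
def orange(img,near,rad=25):
    hsv=cv2.cvtColor(img,cv2.COLOR_RGB2HSV)
    m=cv2.inRange(hsv,(5,170,150),(22,255,255))
    mm=np.zeros_like(m);cv2.circle(mm,near,rad,255,-1);m&=mm
    n,l,st,c=cv2.connectedComponentsWithStats(m);i=1+st[1:,4].argmax();return c[i],st[i],(l==i)
E
python3 - <<'E'
from h import *
for n,nr in(("top",(246,195)),("scene",(285,184))):
    d=viewer.get_image(n); c,st,m=orange(d["img"],nr,18); print(n,c,st,back(d,c,73))
    # white plate
    hsv=cv2.cvtColor(d["img"],cv2.COLOR_RGB2HSV)
    w=((hsv[...,1]<45)&(hsv[...,2]>150)).astype(np.uint8)*255; w[m]=255
    n_,l,s_,_=cv2.connectedComponentsWithStats(w,connectivity=4)
    k=l[int(c[1]),int(c[0])]; mk=(l==k).astype(np.uint8); print("plate area",mk.sum())
    cs=cv2.findContours(mk,0,2)[0]; r=cv2.minAreaRect(max(cs,key=cv2.contourArea)); print(r)
    B=np.array([back(d,p,73) for p in cv2.boxPoints(r)]);print(B.round(1)); print(np.linalg.norm(np.diff(B,axis=0),axis=1))
    u,v=map(int,c); cv2.imwrite(f"pics/{n}c.png",cv2.resize(d["img"][v-50:v+50,u-60:u+60,::-1],None,fx=4,fy=4))
a,b=cv2.imread("pics/topc.png"),cv2.imread("pics/scenec.png"); cv2.imwrite("pics/both.png",cv2.resize(np.hstack([a,b]),(800,333)))
E
```

```text
top [245.65591398 194.8172043 ] [239 189  14  12  93] [504.75296966 -13.66595063  73.        ]
plate area 769
((241.9000244140625, 187.3000030517578), (29.96331024169922, 27.280029296875), 63.43495178222656)
[[561.1  72.8  73. ]
 [608.3 -20.   73. ]
 [505.7 -71.2  73. ]
 [459.2  21.2  73. ]]
[104.15893445 114.64473763 103.4974324 ]
scene [283.68141593 183.04424779] [277 179  15   9 113] [508.1449011  -14.73426396  73.        ]
plate area 113
((283.66217041015625, 183.0270233154297), (13.809514999389648, 8.055550575256348), 9.462321281433105)
[[530.5 -27.6  73. ]
 [503.2 -41.4  73. ]
 [485.6  -2.   73. ]
 [513.   11.3  73. ]]
[30.52884337 43.13699329 30.42033547]
```

View pics/both.png

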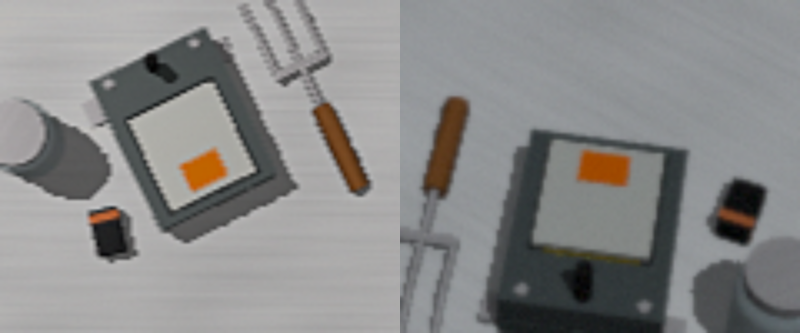

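The mark comes out at about (506,-14) from both views (3 mm apart). The plate measures 104×115 mm (true 108×117), its centre is 31 mm from the mark as it should be, and the box yaw is about 27°. I'll go above the mark with the fingers shut.

Request:
play_rows([
  [-3.5,-3.4,0,5,0.2],
  [-7,-6.8,0,10,0.5],
  [-10.5,-10.2,0,15,1],
  [-14,-13.6,0,20,1],
  [-17.5,-17,0,25,1],
  [-21,-20.4,0,30,1],
  [-24.5,-23.8,0,35,1],
  [-28,-27.2,0,39,1],
])

```text
clock: 1.0
eef_pos: [410.3, 228.9, 242.5]
tool_rot: [3.141, -0.0, 2.037]
force: [1.0, 0.7, -0.3]
width: -0.1
```

Request:
play_rows([
  [-4.6,-0.4,0,0,1],
  [-9.2,-0.8,0,0,1],
  [-13.8,-1.3,0,0,1],
  [-18.4,-1.7,0,0,1],
  [-22.4,-2.1,0,0,1],
  [-26.2,-2.5,2,0,1],
  [-26.2,-2.5,2,0,1],
  [-26.2,-2.5,2,0,1],
])

```text
clock: 1.8
eef_pos: [505.7, -15.2, 221.7]
tool_rot: [-3.14, -0.001, 2.038]
force: [-0.1, 1.0, 0.0]
width: 0.2
```

Run:
```python
from h import *
s=status.read_state(); d=viewer.get_image("wrist"); print(s["eef_pos"],s["tool_rot"],s["force"])
img=d["img"]; o=img.copy()
hsv=cv2.cvtColor(img,cv2.COLOR_RGB2HSV); m=cv2.inRange(hsv,(5,170,120),(22,255,255))
n,l,st,c=cv2.connectedComponentsWithStats(m)
for i in range(1,n):
    if st[i,4]>150: print(st[i],c[i],back(d,c[i],73,s)); k=i
p=[551,8.5,np.radians(27)]
for P in ([[-77,-54,73],[-77,54,73],[40,54,73],[40,-54,73]],[[-90,-75,65],[-90,75,65],[100,75,65],[100,-75,65]],[[-67,-23,73],[-67,23,73],[-33,23,73],[-33,-23,73]]):
    cv2.polylines(o,[proj(d,box2w(p,P),s).round().astype(int)],True,(255,0,255),1)
cv2.imwrite("pics/w1.png",o[:,:,::-1])
```

```text
[505.72547643 -15.15660672 221.72608049] [-3.14015012e+00 -7.51330930e-04  2.03755629e+00] [-0.12507666  1.04559654  0.02830629]
[ 240  164   33   42 1319] [255.63002274 184.21834723] [507.07715427 -15.277709    73.        ]
```

View pics/w1.png

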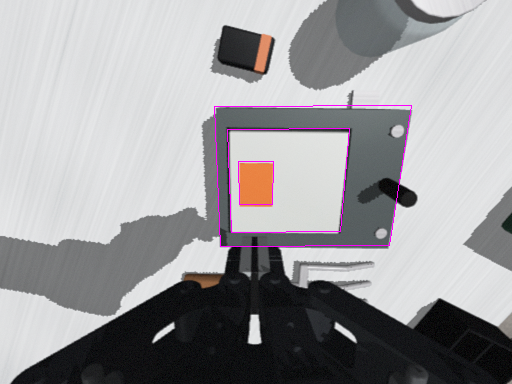

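The overlay of the estimated pose (551, 8.5, 27°) fits the hatch, rim and mark almost exactly, and the TCP is right over the mark. Now I'll press.

Request:
play_rows([
  [0,0,4.5,0,1],
  [0,0,9,0,1],
  [0,0,12.5,0,1],
  [0,0,13.4,0,1],
  [0,0,13.8,0,1],
  [0,0,14.0,0,1],
  [0,0,14.2,0,1],
  [0,0,14.2,0,1],
])

```text
clock: 2.65
eef_pos: [506.4, -13.7, 81.5]
tool_rot: [3.14, -0.0, 2.041]
force: [-1.0, 1.2, 3.1]
width: -0.1
```

Request:
play_rows([
  [0,0,0.2,0,1],
  [0,0,0.3,0,1],
  [0,0,0.3,0,1],
])

```text
clock: 2.95
eef_pos: [506.8, -13.9, 78.1]
tool_rot: [3.14, 0.0, 2.04]
force: [-2.6, 3.0, 10.2]
width: -0.2
```

Force has risen to 10 N at about 5.9 mm in, so it is at the stop. Now withdraw up and away from the hatch's sweep.

Request:
play_rows([
  [0,0,-4,0,1],
  [0,-2.5,-8,0,1],
  [0,-6,-11,0,1],
  [0,-9,-13,0,1],
  [0,-10,-15,0,1],
  [0,-10,-15,0,1],
  [0,-10,-15,0,1],
  [0,-10,-15,0,1],
])

```text
clock: 3.75
eef_pos: [417.7, -59.4, 226.7]
tool_rot: [3.141, 0.0, 2.041]
force: [0.1, 0.3, -0.1]
width: -0.1
```

Request:
play_rows([
  [0,0,0,0,1],
  [0,0,0,0,1],
  [0,0,0,0,1],
  [0,0,0,0,1],
  [0,0,0,0,1],
  [0,0,0,0,1],
  [0,0,0,0,1],
  [0,0,0,0,1],
])

```text
clock: 4.55
eef_pos: [417.0, -59.6, 227.3]
tool_rot: [3.142, 0.0, 2.04]
force: [-0.2, -0.1, 0.5]
width: -0.4
```

Request:
play_rows([
  [0,0,0,0,1],
  [0,0,0,0,1],
  [0,0,0,0,1],
  [0,0,0,0,1],
  [0,0,0,0,1],
  [0,0,0,0,1],
  [0,0,0,0,1],
  [0,0,0,0,1],
])

```text
clock: 5.35
eef_pos: [416.9, -59.5, 227.3]
tool_rot: [-3.142, -0.0, 2.04]
force: [-0.2, 0.1, -0.1]
width: -0.0
```

Run:
```python
from h import *
s=status.read_state(); d=viewer.get_image("wrist"); print(s["eef_pos"],s["tool_rot"],s["force"])
img=d["img"]; o=img.copy()
hsv=cv2.cvtColor(img,cv2.COLOR_RGB2HSV); m=cv2.inRange(hsv,(40,90,40),(85,255,255))
n,l,st,c=cv2.connectedComponentsWithStats(m)
for i in range(1,n):
    if st[i,4]>100: print(st[i],c[i],back(d,c[i],50,s))
p=[551,8.5,np.radians(27)]; print("pred",box2w(p,[-35,0,50]),proj(d,box2w(p,[-35,0,50]),s))
cv2.polylines(o,[proj(d,box2w(p,[[-90,-75,65],[-90,75,65],[100,75,65],[100,-75,65]]),s).round().astype(int)],True,(255,0,255),1)
t=viewer.get_image("scene"); 
cv2.imwrite("pics/w2.png",cv2.resize(np.hstack([o,t["img"]])[:,:,::-1],(800,300)))
```

```text
[416.9405877  -59.54637836 227.28733344] [-3.14155370e+00 -4.19834111e-05  2.04010620e+00] [-0.23015871  0.13245231 -0.11349146]
[342 164  30  27 615] [356.31056911 177.10569106] [518.43144953  -8.7743083   50.        ]
pred [[519.81477165  -7.38966749  50.        ]] [[358.04442342 176.57385465]]
```

View pics/w2.png

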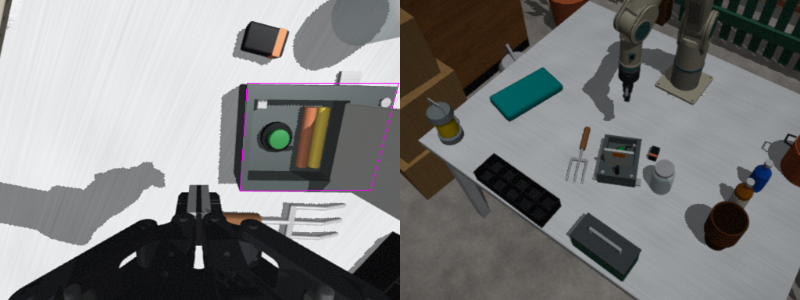

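The hatch stands open, with the green button at wrist pixel (356,177), which gives (518.4,-8.8) at z 50. That is 2 mm from the prediction. I'll hold a bit longer, then approach the button.

Request:
play_rows([
  [0,0,0,0,1],
  [0,0,0,0,1],
  [0,0,0,0,1],
  [0,4,0,0,1],
  [0,8,0,0,1],
  [0,10.5,0,0,1],
  [0,11.2,0,0,1],
  [0,11.2,0,0,1],
])

```text
clock: 6.25
eef_pos: [516.9, -8.6, 226.9]
tool_rot: [-3.141, -0.0, 2.041]
force: [-0.6, 0.2, 0.3]
width: 0.2
```

Request:
play_rows([
  [0,0,4,0,1],
  [0,0,8,0,1],
  [0,0,12,0,1],
  [0,0,15,0,1],
  [0,0,16,0,1],
  [0,0,16.6,0,1],
  [0,0,17,0,1],
  [0,0,17.2,0,1],
])

```text
clock: 7.05
eef_pos: [516.5, -9.5, 56.3]
tool_rot: [-3.142, 0.0, 2.04]
force: [-3.1, -1.4, 3.7]
width: 0.1
```

Request:
play_rows([
  [0,0,0.2,0,1],
  [0,0,0.35,0,1],
  [0,0,0.35,0,1],
  [0,0,0.35,0,1],
])

```text
clock: 7.45
eef_pos: [516.6, -9.5, 54.7]
tool_rot: [3.141, 0.0, 2.039]
force: [-6.5, -1.6, 25.2]
width: -0.0
```

The force is 25 N and the travel has stopped, so the button is fully down. Hold it there.

Request:
play_rows([
  [0,0,0,0,1],
  [0,0,0,0,1],
  [0,0,0,0,1],
  [0,0,0,0,1],
  [0,0,0,0,1],
  [0,0,0,0,1],
  [0,0,0,0,1],
  [0,0,0,0,1],
])

```text
clock: 8.25
eef_pos: [516.5, -9.6, 54.7]
tool_rot: [3.141, 0.0, 2.039]
force: [-7.5, -2.4, 25.2]
width: 0.1
```

Request:
play_rows([
  [0,0,0,0,1],
  [0,0,0,0,1],
  [0,0,0,0,1],
  [0,0,0,0,1],
  [0,0,0,0,1],
])

```text
clock: 8.75
eef_pos: [516.6, -9.5, 54.7]
tool_rot: [3.141, 0.0, 2.039]
force: [-7.4, -1.5, 24.6]
width: 0.0
```

Request:
play_rows([
  [0,0,-3,0,1],
  [0,0,-7,0,1],
  [0,0,-11,0,1],
  [0,-3,-14,0,1],
  [0,-7,-17,0,1],
  [0,-11,-17,0,1],
  [0,-11,-17,0,1],
  [0,-11,-17,0,1],
])

```text
clock: 9.55
eef_pos: [419.4, -58.7, 222.9]
tool_rot: [3.138, 0.001, 2.039]
force: [-0.1, 0.3, -0.1]
width: -0.1
```

Run:
```python
from h import *
s=status.read_state(); d=viewer.get_image("wrist"); print(s["eef_pos"],s["force"],abs(s["qd"]).max())
o=d["img"].copy()
hsv=cv2.cvtColor(o,cv2.COLOR_RGB2HSV); m=cv2.inRange(hsv,(40,90,40),(85,255,255))
n,l,st,c=cv2.connectedComponentsWithStats(m)
for i in range(1,n):
    if st[i,4]>100: print(st[i],c[i],back(d,c[i],50,s))
p=[551,8.5,np.radians(27)]
cv2.polylines(o,[proj(d,box2w(p,[[-90,-75,65],[-90,75,65],[100,75,65],[100,-75,65]]),s).round().astype(int)],True,(255,0,255),1)
t=viewer.get_image("top")
cv2.imwrite("pics/w3.png",cv2.resize(np.hstack([o,t["img"]])[:,:,::-1],(800,300)))
```

```text
[419.35157607 -58.70242167 222.91940474] [-0.06158431  0.33443208 -0.0548601 ] 0.04005528898708461
[340 164  30  28 636] [354.70125786 177.52044025] [518.414238    -8.89832629  50.        ]
```

View pics/w3.png

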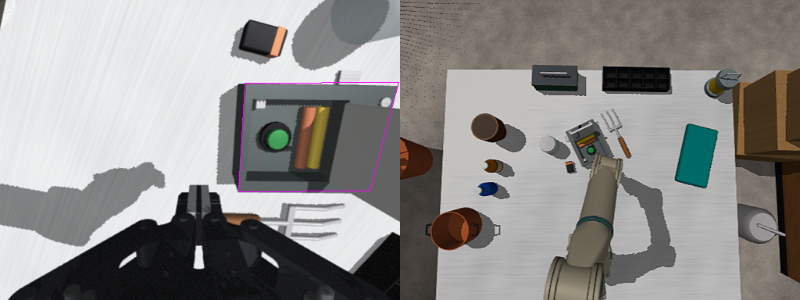

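The wrist view shows the hatch still open and the button back up at the same spot (518.4,-8.9). The box still matches its outline and nothing around it has moved, so I'm handing in.

```bash
python3 -c "
from cell import order; print(order.finish_job())"
```

```text
the job is handed in; nothing more can be done
None
```

The job is done and handed in; no verdict was reported.

- **Hatch:** I pressed it at the orange mark until it reached its stop, about 5.9 mm in by tool height and 10 N. I then drew the hand clear, and the hatch popped open. It had roughly 2 s open by itself before I touched anything again; that figure assumes the stated 1.5 s opening time.
- **Reset button:** I pressed it down to its stop at about 25 N, held it for at least 1.3 s and let go.
- **Last checks:** The wrist and top pictures show the hatch still open. The button is back within about 0.1 mm of where it showed before pressing. The box still matches its first measured outline, and the things round it look unmoved. The force on the tool is near zero, so nothing is being touched.
- **Not measured:** I judged the hatch angle and the bystanders' positions by eye from the pictures only.
- **Disagreements:** The first two camera estimates of the mark differed by about 3 mm. The tool-height reading of 5.9 mm at the hatch stop is 0.5 mm more than the stated 5.4 mm. Both are close to the calibration error. No check failed.

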